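# Start the potter's wheel from its control console

### The arm

A 6-joint arm with a two-finger parallel gripper is mounted at the origin on the work surface. World frame = base frame: x ahead of the robot, y to its left, z up, the work surface at z = 0. Lengths are in m, angles in rad, forces in N, time in s.
With the tool pointing down it reaches from about 0.3 to 0.875 m from the base axis. Payload 6.4 kg.
Tool frame: the origin (TCP) lies between the finger pads; the fingertips stand 25 mm ahead of it and the grasp point (between the pads) lies 6 mm ahead of it; z points along the fingers, y is the line along which they close (so a half turn about z gives the same grasp; the last joint's range is limited). The gripper opens to 85 mm and grips with 20 to 120 N. Pads are 22 mm wide; open, the fingers measure 114 mm over their backs; the gripper's body (76 mm by 85 mm) begins 54 mm behind the grasp point. The pads swing forward as they close: fully open they stand 13 mm farther back than shut.
Start: joints at [1.01, 0.181, 1.607, -0, 1.354, -0.206], TCP at [0.2, 0.539, 0.256] pointing down, gripper open.
Joint ranges: [-2.99, 2.99], [-0.89, 2.07], [0.3, 2.58], [-1.14, 4.28], [0, 2.63], [-3.12, 3.12]. Speed limits (rad/s): [2.57, 2.57, 3.01, 3.14, 3.14, 3.14].

### API

Orientations are given as a unit quaternion [w, x, y, z].
In Python, from bench import ctrl gives the robot as it stands.
- The arm moves only by the tool servo_tool, never from a script. Its argument "series" is text: rows parted by semicolons, each of 7 numbers parted by spaces: the gripper command: -1 is fully open, 1 is shut, values between are in proportion, then the shift along the tool's x, y, z in m, then the turn, a rotation vector about the tool's x, y, z in degrees. A call has 1 to 12 rows; each row is the pose to reach, as a shift and turn from the pose commanded when the call began, along the tool's axes at that moment; what a row does not reach only later rows make up. A row lasts 1/12 s, in which the tool goes at most 41.7 mm and 7.16 degrees, less where a joint would pass 70% of its speed; a pose out of reach is approached as far as the arm can. A call with a gripper value outside its range is refused whole. The fingers move at their own pace and stop on an object; the grip force is fixed at half the most. Time passes only in rows, so rows that repeat a pose let the fingers close. It gives the time, the measured TCP pose, the force, the opening and the grip force at its end, in the units of the state.
- ctrl.get_obs(): the state, without advancing time (a new reading comes with each control period).
- ctrl.camera(name): name is "scene" or "top" or "wrist"; returns a dict with "img" (420x560x3 uint8, red, green, blue), "z_map" (420x560 float32, m along the optical axis (not along the pixel's ray), 0 where there is no reading), "fovy" (degrees; the focal length in pixels is half the picture's height over the tangent of half this angle, whatever the lens; pixels are square), "cx", "cy" (the principal point, pixels), "k1" (the pictures are not rectified: a ray, as slopes to the right and down, at radius r is drawn at 1 + k1 r^2 times it, then the intrinsics apply), "extrinsics" (4x4, takes a point from camera to world coordinates); the wrist camera has in their place "T_tool_cam" (4x4, takes a point from camera to tool coordinates, whose origin is the TCP and whose axes are the flange's). Camera axes: x right, y down, z forward; pixel columns grow to the right and rows downward; lengths in m; the calibration is good to about 2 mm. A picture is of the moment at which its call begins: read the wrist's pose just before it.
- ctrl.hand_in(): hands the job in; it is judged then, once.
The state is a dict: "time_s": time; "q": joint angles; "dq": joint speeds; "joint_efforts": joint torques, N m; "eef_pos": TCP position; "eef_rot": TCP orientation; "wrist_force": force on the tool from outside, world axes, zero at the start; "torque": the same for the moment, N m; "opening": opening from 0.0 (shut) to 1.0 (fully open); "grasp_force": force on a finger pad.
Only numpy, scipy, OpenCV 4.12 (cv2) and the standard library are available. Lean on these libraries where they do the work, as an engineer would, in place of code of your own. Each camera call takes 0.05 s, during which the arm holds its last target. There are 200 camera calls.

### The job

Start the potter's wheel at its control console: first push down the raised end of the rocker so that it tips right over and stays on, then press the square key all the way in (it stays in), and last press the large round button all the way down for a moment and let it spring back up. Do not press the small round button, and leave the mug, the jar and the brush standing or lying where they are.

Things in the scene. Friction and masses are not known exactly. Their poses are not given: they have to be found in the camera images.
- console: Green steel box bolted to the bench, 200 x 200 mm, 55 mm high. Origin: centre of its underside; x points away from the robot (turned up to 0.5 rad about z); a black cable stub marks its +x side. On top: four 86 mm aluminium plates, 4 mm thick, centres 47.5 mm from its centre along x and y, with its yaw. Which control sits at which place changes. All four caps are black.
- rocker_pivot (a point): Centre of the rocker, on its tipping axis (which runs along the point's y), 73 mm above the bench. The rocker is a flat black slab 64 mm long (along x), 28 mm wide (y), 10 mm thick, on a grey frame 74 x 38 mm whose top is 9 mm above the underside of the plate (64 mm above the bench). Off, its +x end stands up (slab tilted 0.25 rad); on, its -x end stands up.
- rocker_raised_end (a point): Point on the rocker's top face near its +x end, 24 mm from the pivot along the slab: the place to push down. It moves with the rocker: off, it is about 84 mm above the bench; on, about 72 mm.
- rocker_cap (a joint): Rocker angle: 0 = off (+x end up), 0.5 rad = fully on (+x end pushed down). It stays where it is left; it takes about 2 to 4 N at the end to move.
- key_top (a point): Centre of the top of the square key's cap, 77 mm above the bench when out and 69 mm when in. It stands in a square grey collar, 44 mm, whose top is 65 mm above the bench.
- key_cap (a joint): 0 = fully out, 0.008 m = fully in (8 mm straight down). It stays where it is pushed; about 3 N moves it. The cap is 30 x 30 mm square.
- start_top (a point): Centre of the top of the large round (start) button, 77 mm above the bench when out and 69 mm when in. It stands in a round grey collar of 54 mm diameter whose top is 65 mm above the bench.
- start_cap (a joint): 0 = fully out, 0.008 m = fully in (8 mm straight down). A spring pushes it back: about 2 N at first, 5 N fully in. The cap is round, 40 mm in diameter.
- stop_top (a point): Centre of the top of the small round (stop) button, not to be pressed; 77 mm above the bench, in a round grey collar of 34 mm diameter.
- stop_cap (a joint): 0 = fully out, 0.008 m = fully in (8 mm straight down). A spring holds it out. The cap is round, 22 mm in diameter.
- mug: Loose terracotta mug, 76 mm across and 90 mm high, with a handle, standing on the bench beside the console. Origin: centre of its underside. To be left alone.
- jar: Loose closed white jar, 66 mm across and 95 mm high, standing on the bench beside the console. Origin: centre of its underside. To be left alone.
- brush: Loose brush lying flat on the bench beyond the console. To be left alone.

How it is judged:
By the outcome, as a careful person would: the job done as asked, in the order asked, and still so for the second after the job is handed in, with the robot touching nothing.
It also fails if it takes over 42 s, if anything falls off the work surface, if the arm or the gripper's body presses on something with over 40 N, if the wrist force passes 120 N, or if a joint passes its speed limit or range.

## Working session

There is one attempt and no reset: what is moved stays moved. The work goes in short steps, Python scripts to look and compute and a tool call to move; the robot and the scene stay as the last step left them, time stands still between calls to the robot, and variables do not carry over. Pictures are saved under pics/ and viewed, at most 10 in all, crops included, and the job is handed in when it is done.

Besides the shell and the picture viewer there is one more tool, called after ">>>" as name(argument=value, ...), one argument or row to a line, values as JSON. servo_tool: Moves the arm, as the interface text tells. Its arguments: {"type":"object","properties":{"series":{"type":"string"}},"required":["series"]}

```bash
mkdir -p pics
cat > h.py <<'E'
import numpy as np, cv2
from bench import ctrl
from scipy.spatial.transform import Rotation as R
def cloud(name):
    o=ctrl.get_obs(); c=ctrl.camera(name); img=c["img"]; z=c["z_map"]
    f=img.shape[0]/2/np.tan(np.radians(c["fovy"])/2)
    v,u=np.mgrid[:z.shape[0],:z.shape[1]].astype(float)
    K=np.array([[f,0,c["cx"]],[0,f,c["cy"]],[0,0,1]])
    p=cv2.undistortPoints(np.stack([u.ravel(),v.ravel()],1)[:,None],K,np.array([c["k1"],0,0,0.]))[:,0].reshape(*z.shape,2)
    P=np.dstack([p[...,0]*z,p[...,1]*z,z])
    if "extrinsics" in c: T=np.array(c["extrinsics"])
    else:
        q=o["eef_rot"]; T=np.eye(4); T[:3,:3]=R.from_quat(np.r_[q[1:],q[0]]).as_matrix(); T[:3,3]=o["eef_pos"]; T=T@np.array(c["T_tool_cam"])
    return img, P@T[:3,:3].T+T[:3,3], z, o
def save(n,img): cv2.imwrite("pics/"+n+".png",img[...,::-1])
E
python3 - <<'E'
from h import *
img,W,z,o=cloud("top"); save("top",img); np.save("top.npy",W); print(o)
print(W[::60,::80].round(2).tolist())
E
```

```text
{'time_s': 0.0, 'q': array([ 1.00974745e+00,  1.81561685e-01,  1.60802721e+00,  2.16224305e-05,
        1.35380934e+00, -2.06297438e-01]), 'dq': array([4.73280586e-04, 8.34755885e-04, 1.06227706e-03, 3.27839600e-04,
       6.83508857e-05, 5.97819584e-04]), 'joint_efforts': array([-3.11750264e-04, -4.44854236e+01, -3.51347852e+01, -2.28974686e-04,
        8.62399262e-03,  8.33200772e-06]), 'eef_pos': array([0.19942327, 0.53875416, 0.25536324]), 'eef_rot': array([-3.47729041e-04,  1.76449304e-01,  9.84309315e-01, -8.33203029e-04]), 'wrist_force': array([ 0.60406149, -0.20863868,  0.96489218]), 'torque': array([-0.00222467,  0.04769641,  0.04520396]), 'grasp_force': 0.0, 'opening': 1.0008151768820754}
[[[1.66, 1.25, -0.75], [1.49, 0.78, -0.55], [1.62, 0.53, -0.75], [1.61, 0.19, -0.75], [1.61, -0.15, -0.75], [1.6, -0.49, -0.75], [1.61, -0.85, -0.75]], [[1.24, 1.03, -0.51], [1.35, 0.86, -0.75], [1.34, 0.53, -0.75], [0.94, 0.13, 0.0], [0.94, -0.05, -0.0], [0.94, -0.22, 0.0], [0.94, -0.4, 0.0]], [[0.82, 0.64, 0.0], [0.82, 0.46, 0.0], [0.81, 0.29, -0.0], [0.81, 0.13, -0.0], [0.81, -0.04, -0.0], [0.8, -0.21, 0.0], [0.8, -0.39, -0.0]], [[0.69, 0.63, -0.0], [0.69, 0.46, 0.0], [0.68, 0.29, 0.0], [0.68, 0.13, 0.0], [0.67, -0.03, 0.06], [0.66, -0.17, 0.1], [0.67, -0.37, 0.0]], [[0.57, 0.62, 0.0], [0.56, 0.45, 0.0], [0.56, 0.29, -0.0], [0.56, 0.13, -0.0], [0.55, -0.03, 0.06], [0.55, -0.2, -0.0], [0.55, -0.36, 0.0]], [[0.45, 0.6, 0.02], [0.44, 0.45, -0.0], [0.44, 0.29, 0.0], [0.44, 0.13, -0.0], [0.43, -0.03, -0.0], [0.43, -0.19, 0.0], [0.42, -0.36, 0.0]], [[0.34, 0.58, 0.04], [0.33, 0.45, 0.0], [0.32, 0.29, -0.0], [0.32, 0.13, -0.0], [0.32, -0.03, 0.0], [0.31, -0.19, -0.0], [0.31, -0.35, 0.0]]]
```

View pics/top.png

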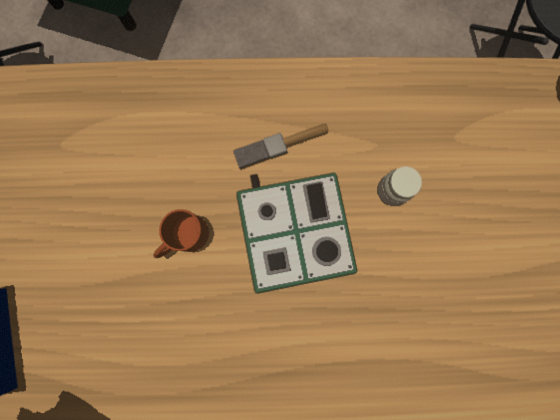

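The top view shows the stop button at (267,211), the rocker at (317,201), the key at (277,261) and the start button at (327,251). The mug is on the left and the jar on the right. Next I'll measure the cap positions from the depth.

Run:
```python
from h import *
W=np.load("top.npy"); img=cv2.imread("pics/top.png")
m=(W[...,2]>.045)&(W[...,2]<.1); m[:,:233]=0; m[:,362:]=0; m[:168]=0; m[300:]=0
P=W[m][:,:2].astype(np.float32); (c,s,a)=cv2.minAreaRect(P); print("box",c,s,a)
dark=(img.max(2)<50)&m
for n,(u,v) in dict(stop=(267,211),rock=(317,201),key=(277,261),start=(327,251)).items():
    w=np.zeros_like(m); w[v-24:v+24,u-16:u+16]=1
    k=w&dark; Q=W[k]; print(n,k.sum(),((Q.max(0)+Q.min(0))/2).round(4),np.median(Q,0).round(4))
    if n=="rock":
        print(cv2.minAreaRect(Q[:,:2].astype(np.float32)))
        A=np.c_[Q[:,:2]-Q[:,:2].mean(0),np.ones(len(Q))]; print("slope",np.linalg.lstsq(A,Q[:,2],rcond=None)[0])
```

```text
box (0.569891095161438, 0.017385177314281464) (0.19981986284255981, 0.19978904724121094) 9.948653221130371
stop 8 [0.6025 0.0679 0.076 ] [0.6006 0.0661 0.077 ]
rock 306 [ 0.6239 -0.0213  0.0777] [ 0.6203 -0.0221  0.0769]
((0.6236549019813538, -0.021410074084997177), (0.058471132069826126, 0.025068514049053192), 10.98679256439209)
slope [0.24799049 0.03278387 0.07719782]
key 7 [0.516  0.043  0.0779] [0.5123 0.0415 0.0774]
start 39 [ 0.5314 -0.0377  0.0769] [ 0.5284 -0.0447  0.0772]
```

>>> servo_tool(
  series="1 -0.617 -0.363 0 0 0 -30.3; 1 -0.617 -0.363 0 0 0 -30.3; 1 -0.617 -0.363 0 0 0 -30.3; 1 -0.617 -0.363 0 0 0 -30.3; 1 -0.617 -0.363 0 0 0 -30.3; 1 -0.617 -0.363 0 0 0 -30.3; 1 -0.617 -0.363 0 0 0 -30.3; 1 -0.617 -0.363 0 0 0 -30.3; 1 -0.617 -0.363 0 0 0 -30.3; 1 -0.617 -0.363 0 0 0 -30.3; 1 -0.617 -0.363 0 0 0 -30.3; 1 -0.617 -0.363 0 0 0 -30.3",
)

```text
time_s: 1.05
eef_pos: [0.5068, 0.162, 0.2559]
eef_rot: [-0.0, -0.087, 0.996, 0.0]
wrist_force: [1.0, 0.2, 0.7]
opening: 0.003
grasp_force: 0.0
```

>>> servo_tool(
  series="1 -0.112 -0.2 0.06 0 0 0; 1 -0.112 -0.2 0.06 0 0 0; 1 -0.112 -0.2 0.06 0 0 0; 1 -0.112 -0.2 0.06 0 0 0; 1 -0.112 -0.2 0.06 0 0 0; 1 -0.112 -0.2 0.06 0 0 0; 1 -0.112 -0.2 0.06 0 0 0; 1 -0.112 -0.2 0.06 0 0 0; 1 -0.112 -0.2 0.06 0 0 0; 1 -0.112 -0.2 0.06 0 0 0",
)

```text
time_s: 1.88
eef_pos: [0.6505, -0.0125, 0.1965]
eef_rot: [-0.0, -0.087, 0.996, 0.0]
wrist_force: [-0.2, 0.2, 0.7]
opening: 0.0
grasp_force: 0.0
```

Run:
```python
from h import *
img,W,z,o=cloud("wrist"); save("w1",img); np.save("w1.npy",W); print(o["eef_pos"],o["eef_rot"],o["wrist_force"])
```

```text
[ 0.6504885 -0.0124687  0.196484 ] [-1.60188245e-04 -8.74835019e-02  9.96165938e-01  1.88677915e-04] [-0.21336161  0.20104338  0.67977868]
```

View pics/w1.png

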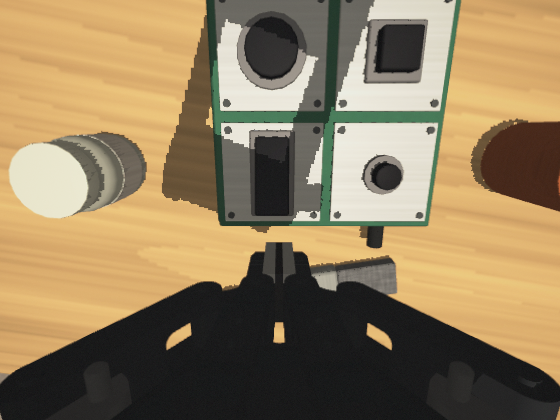

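The wrist view from close by shows the rocker at about (272,175), start (271,47), key (398,47) and stop (386,175).

Run:
```python
from h import *
W=np.load("w1.npy"); img=cv2.imread("pics/w1.png")
for n,(u0,u1,v0,v1) in dict(rock=(248,300,128,222),key=(366,430,18,82),start=(238,306,10,88),stop=(362,406,152,196)).items():
    Q=W[v0:v1,u0:u1].reshape(-1,3); Q=Q[(Q[:,2]>.066)&(Q[:,2]<.1)]
    if n!="rock": Q=Q[Q[:,2]>.073]
    print(n,len(Q),cv2.minAreaRect(Q[:,:2].astype(np.float32)),np.median(Q[:,2]),Q[:,2].min(),Q[:,2].max())
```

```text
rock 2667 ((0.624082088470459, -0.0229563619941473), (0.06156313419342041, 0.02687758021056652), 10.030735969543457) 0.07679529726193343 0.06686206274140272 0.08562706182620158
key 1883 ((0.5151455998420715, 0.05431920289993286), (0.03046679124236107, 0.030259180814027786), 8.400835990905762) 0.07593780336213163 0.07301001300600413 0.07831353429611482
start 2586 ((0.5313615798950195, -0.03916410356760025), (0.03930081054568291, 0.039040472358465195), 20.665029525756836) 0.07599976795046363 0.07308179117628735 0.07868213168086347
stop 553 ((0.6083534955978394, 0.07009030878543854), (0.020925799384713173, 0.020651202648878098), 29.24909210205078) 0.07584116085724152 0.07301250169289616 0.07800702307707394
```

>>> servo_tool(
  series="1 0 -0.005 0.04 0 0 0; 1 0 -0.005 0.07 0 0 0; 1 0 -0.005 0.08 0 0 0; 1 0 -0.005 0.083 0 0 0; 1 0 -0.005 0.086 0 0 0; 1 0 -0.005 0.089 0 0 0; 1 0 -0.005 0.091 0 0 0; 1 0 -0.005 0.093 0 0 0; 1 0 -0.005 0.095 0 0 0; 1 0 -0.005 0.096 0 0 0; 1 0 -0.005 0.096 0 0 0",
)

```text
time_s: 2.85
eef_pos: [0.6527, -0.0188, 0.101]
eef_rot: [0.001, -0.087, 0.996, -0.0]
wrist_force: [1.9, -0.3, 3.2]
opening: 0.004
grasp_force: 1.5
```

>>> servo_tool(
  series="1 0 0 0.001 0 0 0; 1 0 0 0.002 0 0 0; 1 0 0 0.003 0 0 0; 1 0 0 0.003 0 0 0; 1 0 0 0.003 0 0 0",
)

```text
time_s: 3.27
eef_pos: [0.6525, -0.0188, 0.0978]
eef_rot: [0.001, -0.087, 0.996, -0.0]
wrist_force: [3.6, 0.8, 3.8]
opening: 0.001
grasp_force: 2.6
```

>>> servo_tool(
  series="1 0 0 0.001 0 0 0; 1 0 0 0.002 0 0 0; 1 0 0 0.003 0 0 0; 1 0 0 0.003 0 0 0; 1 0 0 0.003 0 0 0",
)

```text
time_s: 3.68
eef_pos: [0.6527, -0.0189, 0.0972]
eef_rot: [0.001, -0.087, 0.996, -0.0]
wrist_force: [-4.1, 0.8, 18.1]
opening: -0.002
grasp_force: 8.8
```

>>> servo_tool(
  series="1 0 0 -0.04 0 0 0; 1 0 0 -0.08 0 0 0; 1 0 0 -0.1 0 0 0; 1 0 0 -0.1 0 0 0; 1 0 0 -0.1 0 0 0",
)

```text
time_s: 4.1
eef_pos: [0.6517, -0.0186, 0.1949]
eef_rot: [0.0, -0.087, 0.996, -0.0]
wrist_force: [-0.6, -0.5, -0.5]
opening: -0.002
grasp_force: 0.0
```

Run:
```python
from h import *
img,W,z,o=cloud("wrist"); save("w2",img); print(o["eef_pos"],o["eef_rot"],o["wrist_force"])
Q=W[128:222,248:300].reshape(-1,3); 
x=np.array([.985,.173]); 
t=(Q[:,:2]-[.6245,-.022])@x; s=(Q[:,:2]-[.6245,-.022])@[-.173,.985]
k=(abs(s)<.009)&(abs(t)<.027)&(Q[:,2]>.06); print(k.sum(),np.polyfit(t[k],Q[k,2],1))
```

```text
[ 0.65172122 -0.01864962  0.19493671] [ 7.49558956e-05 -8.69039845e-02  9.96216678e-01 -1.52698518e-04] [-0.63596216 -0.47370414 -0.46535144]
1443 [-0.25705658  0.07714591]
```

Fitted slope is -0.257, so the rocker is fully on. Next is the key.

>>> servo_tool(
  series="1 0.122 0.096 0 0 0 0; 1 0.122 0.096 0 0 0 0; 1 0.122 0.096 0 0 0 0; 1 0.122 0.096 0 0 0 0; 1 0.122 0.096 0 0 0 0; 1 0.122 0.096 0.04 0 0 0; 1 0.122 0.096 0.075 0 0 0; 1 0.122 0.096 0.085 0 0 0; 1 0.122 0.096 0.085 0 0 0; 1 0.122 0.096 0.085 0 0 0",
)

```text
time_s: 4.98
eef_pos: [0.5146, 0.0547, 0.1085]
eef_rot: [-0.002, -0.087, 0.996, 0.0]
wrist_force: [0.7, 0.5, 0.1]
opening: 0.001
grasp_force: 0.0
```

>>> servo_tool(
  series="1 0 0 0.003 0 0 0; 1 0 0 0.006 0 0 0; 1 0 0 0.008 0 0 0; 1 0 0 0.01 0 0 0; 1 0 0 0.012 0 0 0; 1 0 0 0.013 0 0 0; 1 0 0 0.014 0 0 0; 1 0 0 0.014 0 0 0; 1 0 0 0.014 0 0 0",
)

```text
time_s: 5.73
eef_pos: [0.5157, 0.0547, 0.0957]
eef_rot: [0.001, -0.087, 0.996, -0.0]
wrist_force: [2.5, -1.4, 3.4]
opening: 0.003
grasp_force: 1.4
```

>>> servo_tool(
  series="1 0 0 0.001 0 0 0; 1 0 0 0.002 0 0 0; 1 0 0 0.003 0 0 0; 1 0 0 0.004 0 0 0; 1 0 0 0.004 0 0 0; 1 0 0 0.004 0 0 0",
)

```text
time_s: 6.23
eef_pos: [0.5158, 0.0547, 0.0938]
eef_rot: [0.0, -0.087, 0.996, -0.0]
wrist_force: [-6.8, -0.8, 24.6]
opening: -0.001
grasp_force: 12.4
```

>>> servo_tool(
  series="1 0 0 -0.03 0 0 0; 1 0 0 -0.07 0 0 0; 1 0 0 -0.1 0 0 0; 1 -0.08 0 -0.1 0 0 0; 1 -0.11 0 -0.1 0 0 0; 1 -0.11 0 -0.1 0 0 0; 1 -0.11 0 -0.1 0 0 0;1 -0.11 0 -0.1 0 0 0",
)

```text
time_s: 6.9
eef_pos: [0.623, 0.0742, 0.1896]
eef_rot: [-0.002, -0.087, 0.996, 0.0]
wrist_force: [-0.7, 0.4, -1.0]
opening: -0.001
grasp_force: 0.0
```

Run:
```python
from h import *
img,W,z,o=cloud("wrist"); save("w3",img); print(o["eef_pos"],o["eef_rot"],o["wrist_force"])
for n,c in dict(key=(.515,.055),start=(.5314,-.0385),stop=(.6084,.071)).items():
    k=np.hypot(W[...,0]-c[0],W[...,1]-c[1])<.008; k&=(W[...,2]>.05)&(W[...,2]<.09); print(n,k.sum(),np.median(W[k][:,2]))
```

```text
[0.6229872  0.07416209 0.1895558 ] [-1.80623671e-03 -8.71718553e-02  9.96191610e-01  2.85155920e-04] [-0.66440758  0.40976729 -0.98122823]
key 396 0.06805449022090687
start 432 0.07593480597813095
stop 305 0.07596398347423353
```

View pics/w3.png

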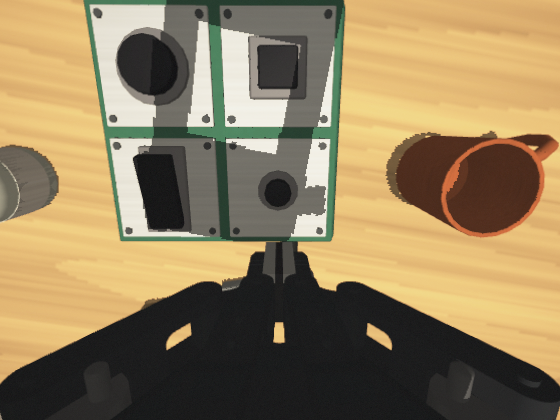

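The key at (278,67) now sits low, 8 mm down; stop and start are unchanged. Start button next.

>>> servo_tool(
  series="1 0.11 -0.095 0 0 0 0; 1 0.11 -0.095 0 0 0 0; 1 0.11 -0.095 0 0 0 0; 1 0.11 -0.095 0 0 0 0; 1 0.11 -0.095 0 0 0 0; 1 0.11 -0.095 0.04 0 0 0; 1 0.11 -0.095 0.075 0 0 0; 1 0.11 -0.095 0.08 0 0 0; 1 0.11 -0.095 0.08 0 0 0; 1 0.11 -0.095 0.08 0 0 0",
)

```text
time_s: 7.78
eef_pos: [0.5317, -0.0384, 0.1121]
eef_rot: [-0.0, -0.087, 0.996, 0.0]
wrist_force: [-0.2, 0.4, 0.8]
opening: -0.001
grasp_force: 0.0
```

>>> servo_tool(
  series="1 0 0 0.005 0 0 0; 1 0 0 0.009 0 0 0; 1 0 0 0.012 0 0 0; 1 0 0 0.014 0 0 0; 1 0 0 0.016 0 0 0; 1 0 0 0.018 0 0 0; 1 0 0 0.019 0 0 0; 1 0 0 0.02 0 0 0; 1 0 0 0.021 0 0 0; 1 0 0 0.021 0 0 0; 1 0 0 0.021 0 0 0",
)

```text
time_s: 8.7
eef_pos: [0.5329, -0.0389, 0.0936]
eef_rot: [0.001, -0.087, 0.996, -0.0]
wrist_force: [-8.4, 1.8, 27.7]
opening: 0.002
grasp_force: 13.7
```

Fully in: 27.7 N at the stop. Lift and check.

>>> servo_tool(
  series="1 0 0 -0.03 0 0 0; 1 0 0 -0.07 0 0 0; 1 0 0 -0.1 0 0 0; 1 -0.08 0 -0.13 0 0 0; 1 -0.11 0.04 -0.13 0 0 0; 1 -0.11 0.04 -0.13 0 0 0; 1 -0.11 0.04 -0.13 0 0 0;1 -0.11 0.04 -0.13 0 0 0;1 -0.11 0.04 -0.13 0 0 0",
)

```text
time_s: 9.45
eef_pos: [0.6319, 0.0198, 0.2189]
eef_rot: [-0.002, -0.087, 0.996, 0.0]
wrist_force: [-0.5, -0.1, 0.0]
opening: -0.002
grasp_force: 0.0
```

Run:
```python
from h import *
img,W,z,o=cloud("wrist"); save("w4",img); print(o["eef_pos"],o["wrist_force"],o["time_s"],abs(o["dq"]).max())
x=np.array([.985,.173])
for n,c in dict(key=(.515,.055),start=(.5314,-.0385),stop=(.6084,.071),on=np.array([.6245,-.022])+.02*x,off=np.array([.6245,-.022])-.02*x).items():
    k=np.hypot(W[...,0]-c[0],W[...,1]-c[1])<.006; k&=(W[...,2]>.05)&(W[...,2]<.09); print(n,k.sum(),np.median(W[k][:,2]))
```

```text
[0.63194514 0.01976307 0.21892544] [-0.45466748 -0.10200385  0.01390883] 9.45 0.0237137744584462
key 174 0.06815164076635591
start 189 0.07613861741218075
stop 136 0.07599656347988876
on 115 0.07182457504163525
off 149 0.08230678043462081
```

View pics/w4.png

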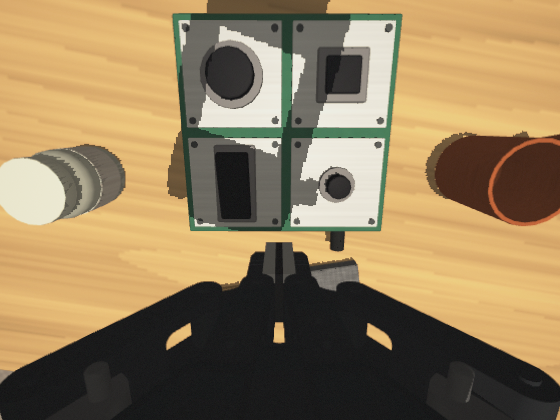

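The view shows the rocker on (234,184), the key in (343,75), start sprung back (229,73), and stop untouched (338,185). The jar and mug are still standing.

```bash
python3 -c "
from bench import ctrl
print(ctrl.hand_in())"
```

```text
the job is handed in; nothing more can be done
None
```

I handed the job in at about 9.5 s: the rocker is fully on, the key is in, and the start button was pressed fully and sprang back, in that order, with the stop button unpressed and the arm never near the mug, jar or brush.

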